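Show the new sorter where the clear bottle goes

ROBOT

A 6-joint arm with a two-finger parallel gripper is mounted at the origin on the work surface. World frame = base frame: x ahead of the robot, y to its left, z up, the work surface at z = 0. Lengths are in m, angles in rad, forces in N, time in s.
With the tool pointing down it reaches from about 0.35 to 0.975 m from the base axis. Payload 4.9 kg.
Tool frame: the origin (TCP) lies between the finger pads; the fingertips stand r.tcp_to_tips ahead of it and the grasp point (between the pads) lies 8 mm behind it (r.tcp_to_tips is the distance from the TCP to the fingertips, in m); z points along the fingers, y is the direction in which the jaws open and shut (so a half turn about z gives the same grasp; the last joint's range is limited). The gripper opens to 85 mm and grips with 20 to 120 N. Pads are 22 mm wide; open, the fingers measure 114 mm over their backs; the gripper's body (76 mm by 85 mm) begins 54 mm behind the grasp point. The pads swing forward as they close: fully open they stand 13 mm farther back than shut.
Start: joints at [-1.448, 0.053, 1.613, -0, 1.476, -0.119], TCP at [0.15, -0.607, 0.242] pointing down, gripper open.
Joint ranges: [-3.01, 3.01], [-1.01, 2.22], [0.06, 2.58], [-1.02, 4.17], [0.09, 2.62], [-3.14, 3.14]. Speed limits (rad/s): [2.57, 2.57, 3.14, 3.14, 3.14, 3.14].

INTERFACE

Orientations are given as a unit quaternion [x, y, z, w].
In Python, from rig import r gives the robot as it stands. Calls block until the motion is done:
- r.move_pose(position, orientation): joint-space move of the TCP to a pose.
- r.move_linear(position, rot=None, v=0.15, stop_force=None): straight line of the TCP; rot=None keeps the orientation; v is the mean speed in m/s. With stop_force (N) it stops when the force on the tool has changed by that much, and returns True; else False.
- r.goto_joints(angles): joint-space move.
- r.set_gripper(opening): finger opening in m; the grip force is fixed at half the most; returns when the fingers have stopped.
- r.pause(seconds).
- r.ik(position, orientation): joint angles nearest the present ones, or None.
- r.get_state(): the state.
- r.capture(name): name is "scene" or "top"; returns a dict with "img" (400x640x3 uint8, red, green, blue), "K" (3x3 intrinsics, pixels), "k1" (the pictures are not rectified: a ray, as slopes to the right and down, at radius r is drawn at 1 + k1 r^2 times it, then the intrinsics apply), "R" (3x3) and "t" (3): a world point X has camera coordinates R X + t. Camera axes: x right, y down, z forward; pixel columns grow to the right and rows downward; lengths in m; the calibration is good to about 2 mm. A picture is of the moment at which its call begins. There is no depth.
A pose or a line that the arm cannot do raises r.Unreachable and nothing moves.
- r.close_job(): hands the job in, once; it reports no verdict.
The state is a dict: "time": time; "joint_pos": joint angles; "qvel": joint speeds; "joint_efforts": joint torques, N m; "tool_pos": TCP position; "tcp_rot": TCP orientation; "contact_force": force on the tool from outside, world axes, zero at the start; "ft_torque": the same for the moment, N m; "finger_gap": finger opening in m.
Only numpy, scipy, OpenCV 4.12 (cv2) and the standard library are available. Lean on these libraries where they do the work, as an engineer would, in place of code of your own. Each camera call takes 0.05 s, during which the arm holds its last target.

TASK

The white-lidded bin was left half open: press its lid fully shut with the fingertips. Then show a new sorter where the clear bottle goes: point down at the bottle's cap from a few centimetres above it and keep pointing for two seconds, then point in the same way at the middle of the shut white lid for two seconds, and finish there, still pointing. Leave the bottle, the other things along the front and the other three bins untouched, and pick nothing up.

Things in the scene. Friction and masses are not known exactly. Their poses are not given: they have to be found in the camera images.
- bin_white: The bin with the white flip-top lid: black open box 150 mm deep (x) by 126 mm wide (y) by 170 mm high, with a white patch on its front, fixed to the table. One of four bins in a row at the back, in any order, each turned up to 9 degrees. Origin at the centre of its underside, z up, -x its front; when the lid is shut its upper face is 178 mm above the origin.
- lid_white (a joint): Opening angle of the white lid in rad: 0 shut, larger is more open; starts between 0.5 and 0.95. The hinge lies along the bin's y axis at the bin's far (+x) upper edge, 75 mm behind the bin's origin and 170 mm up; the lid reaches 161 mm forward from it (with a small tab at the front). The hinge is slightly stiff: the lid stays where it is left, and 1 to 3 N straight down on its middle closes it onto a stop.
- white_lid_mid (a point): Middle of the upper face of the white lid (150 by 126 by 8 mm), 75 mm from the hinge; z is the face's normal, pointing straight up when shut, when this point is right above the bin's origin at a height of 178 mm.
- bottle_top (a point): Top centre of the red cap of the clear plastic bottle, 66 mm in diameter and 200 mm high, empty and light, standing upright on the table with its cap 200 mm up; z up.
- funnel: Orange plastic funnel standing mouth down, 84 mm across, 100 mm high. Origin at the centre of its underside.
- block: Small wooden block 50 x 70 x 40 mm high. Origin at the centre of its underside.
- can: Aluminium can with a red band, 66 mm in diameter, 110 mm high. Origin at the centre of its underside.
- jar: Amber glass jar with a brass lid, 68 mm in diameter, 90 mm high. Origin at the centre of its underside.
- tray: Aluminium tray 200 (x) by 130 (y) by 30 mm high, at the left end of the front row. Origin at the centre of its underside.
- bin_blue: The bin with the blue flip-top lid: its lid is shut and stays so; same size and build as the white-lidded bin; fixed to the table. Origin at the centre of its underside, z up, -x its front.
- bin_yellow: The bin with the yellow flip-top lid: its lid is shut and stays so; same size and build as the white-lidded bin; fixed to the table. Origin at the centre of its underside, z up, -x its front.
- bin_green: The bin with the green flip-top lid: its lid is shut and stays so; same size and build as the white-lidded bin; fixed to the table. Origin at the centre of its underside, z up, -x its front.

How it is judged:
On the way, in this order (a step that is already met when the one before it is completed fails the run):
1. the white lid has been pressed shut (value of joint lid_white below 0.06 rad), for 0.2 s.
2. pointing at the bottle's cap from just above, without contact, the white lid staying shut (horizontal distance between the grasp point and bottle_top below 0.035 m and z of the grasp point in the frame of bottle_top between 0.018 and 0.095 m and contact force between the fingers and bottle below 0.1 N and value of joint lid_white below 0.06 rad), for 1.5 s.
3. pointing at the middle of the shut white lid from just above, without contact (horizontal distance between the grasp point and white_lid_mid below 0.04 m and z of the grasp point in the frame of white_lid_mid between 0.018 and 0.095 m and contact force between the fingers and bin_white below 0.1 N and value of joint lid_white below 0.06 rad), for 1.5 s.
At the end, for the whole second after the job is handed in: White lid shut (under 0.06 rad); the robot still points at its middle: grasp point within 40 mm horizontally and 18 to 95 mm above it (fingertips up to about 75 mm above), no contact. Bottle upright within 12 mm of its start, other loose things within 15 mm (all of step 3 and distance of bottle_top from where it was at the start of the episode below 0.012 m and angle between bottle_top's own z axis and vertical below 0.1 rad and distance of each of funnel, block, can, jar, tray from where it was at the start of the episode below 0.015 m); the robot touches nothing.
It fails at once if the bottle is touched, moved or lifted (contact force between any of the fingers, the arm and bottle above 0.5 N or distance of bottle_top from where it was at the start of the episode above 0.012 m).
It fails at once if the white lid is lifted wider open (value of joint lid_white above 1.1 rad).
It fails at once if another bin is touched (contact force between any of the fingers, the arm and bin_blue above 0.5 N or contact force between any of the fingers, the arm and bin_yellow above 0.5 N or contact force between any of the fingers, the arm and bin_green above 0.5 N).
It fails at once if a bystander is touched, moved or lifted (contact force between any of the fingers, the arm and funnel above 0.5 N or distance of any of funnel, block, can, jar, tray from where it was at the start of the episode above 0.015 m or contact force between any of the fingers, the arm and block above 0.5 N or contact force between any of the fingers, the arm and can above 0.5 N or contact force between any of the fingers, the arm and jar above 0.5 N or contact force between any of the fingers, the arm and tray above 0.5 N).
It also fails if it takes over 56 s, if anything falls off the work surface, if the arm or the gripper's body presses on something with over 40 N, if the wrist force passes 120 N, or if a joint passes its speed limit or range.

## Working session

There is one attempt and no reset: what is moved stays moved. The work goes in short steps, each a Python script; the robot and the scene stay as the last script left them, time stands still between calls to the robot, and variables do not carry over. Pictures are saved under pics/ and viewed, and the job is handed in when it is done.

```bash
mkdir -p pics; ls
python3 - <<'E'
from rig import r
import cv2,json,pickle
for n in("scene","top"):
    c=r.capture(n); cv2.imwrite(f"pics/{n}0.png",c["img"][:,:,::-1]); pickle.dump(c,open(f"{n}0.pkl","wb"))
    print(n,c["K"],c["k1"],c["R"],c["t"])
print(r.tcp_to_tips,r.get_state())
E
```

```text
pics
scene [[441.63443419   0.         313.42419019]
 [  0.         441.63443419 203.08364042]
 [  0.           0.           1.        ]] -0.05349892135629621 [[-0.67178692 -0.74070637 -0.00751047]
 [-0.70211015  0.63994812 -0.3122623 ]
 [ 0.23610098 -0.20450055 -0.94996624]] [0.44074472 0.39023024 1.15303589]
top [[502.25919345   0.         323.44197752]
 [  0.         502.25919345 195.61033435]
 [  0.           0.           1.        ]] -0.14607951441216974 [[-0.01436373 -0.99988516  0.00483293]
 [-0.99333557  0.0137165  -0.1144391 ]
 [ 0.11435967 -0.00644449 -0.99341851]] [0.08369504 0.58553445 1.22038659]
0.011 {'time': 0.1, 'joint_pos': array([-1.44801406e+00,  5.33146623e-02,  1.61414677e+00,  1.08288239e-05,
        1.47599249e+00, -1.18986232e-01]), 'qvel': array([-1.16024417e-03, -1.02833650e-04, -1.82761964e-03, -8.76167085e-04,
        9.36205764e-06, -1.57448830e-03]), 'joint_efforts': array([ 3.18664543e-04, -3.94899917e+01, -3.71362674e+01, -9.54471216e-05,
        3.92136863e-03, -1.28943459e-06]), 'tool_pos': array([ 0.14958294, -0.60628337,  0.24117709]), 'tcp_rot': array([ 9.92702025e-01,  1.20589483e-01,  3.62325461e-06, -9.30641594e-04]), 'contact_force': array([ 0.24198247, -0.31979474, -0.06692018]), 'ft_torque': array([-0.01516625, -0.02616001,  0.02690202]), 'finger_gap': 0.0856725995879838}
```

View pics/scene0.png

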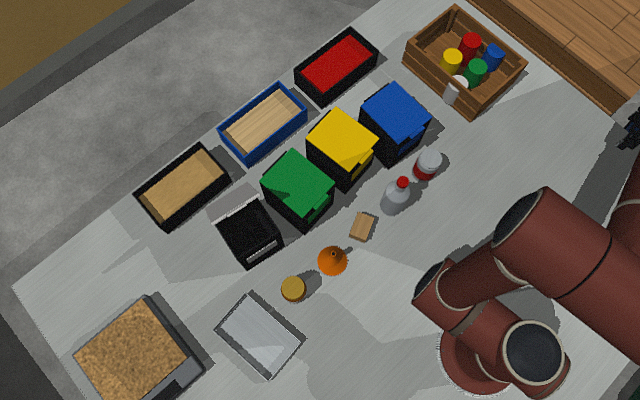

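View pics/top0.png

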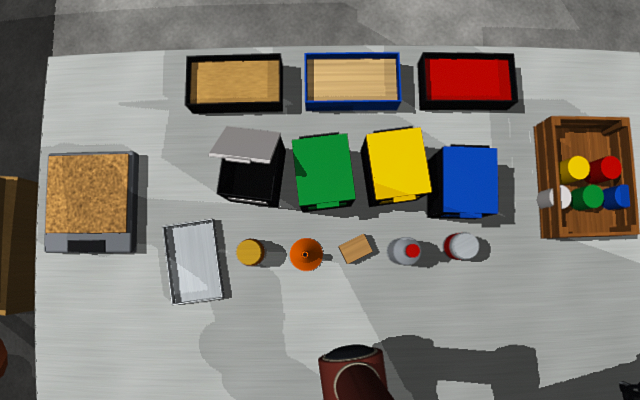

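The white bin is leftmost in the top view, around (250,170), with its grey-white lid standing half open. The bottle's red cap is near (412,251) in top and (403,182) in scene. I'll enlarge both.

Run:
```python
import cv2,numpy as np
t=cv2.imread("pics/top0.png");s=cv2.imread("pics/scene0.png")
f=lambda im,x,y,w,h,k:cv2.resize(im[y:y+h,x:x+w],None,fx=k,fy=k,interpolation=cv2.INTER_CUBIC)
a=f(t,200,115,100,100,5);b=f(s,205,185,90,90,5)
cv2.imwrite("pics/binT.png",a);cv2.imwrite("pics/binS.png",b)
for n,im in(("top",t),("scene",s)):
    h=cv2.cvtColor(im,cv2.COLOR_BGR2HSV)
    m=(((h[...,0]<6)|(h[...,0]>174))&(h[...,1]>190)&(h[...,2]>90)).astype(np.uint8)
    k,_,st,c=cv2.connectedComponentsWithStats(m)
    for i in range(1,k):
        if st[i,4]>25: print(n,st[i],c[i])
```

```text
top [ 429   59   83   41 3247] [469.2460733   79.19772097]
top [591 156  30  23 463] [608.12095032 167.16414687]
top [406 244  14  13 141] [412.29787234 250.23404255]
scene [461  32  21  24 300] [470.43666667  41.50333333]
scene [ 301   35   72   58 1922] [335.8855359  62.9640999]
scene [414 165  10  13  53] [417.88679245 172.47169811]
scene [397 176  12  12 100] [402.31 181.45]
```

View pics/binT.png

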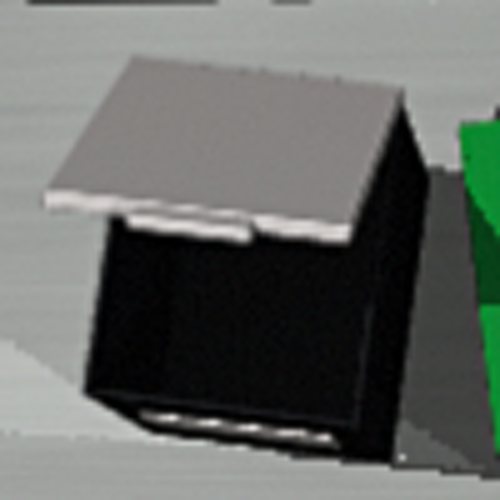

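View pics/binS.png

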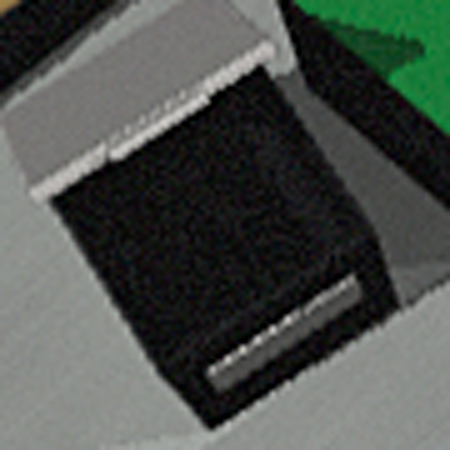

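Top crop: lid hinge corners at (135,55) and (402,90), front upper corners at (47,192) and (350,225). Front rim corners are at (87,392) and (357,425). Scene crop: ground corners at (212,430) and (402,305), lid front corners at (30,187) and (268,45). I'll fit the bin pose and lid angle to these, and triangulate the cap.

```bash
cat > h.py <<'E'
import numpy as np,pickle,cv2
from scipy.optimize import least_squares
C={n:pickle.load(open(f"{n}0.pkl","rb")) for n in("scene","top")}
def proj(n,X):
    c=C[n];return cv2.projectPoints(np.asarray(X,float).reshape(-1,1,3),cv2.Rodrigues(c["R"])[0],c["t"],c["K"],np.array([c["k1"],0,0,0]))[0].reshape(-1,2)
def pts(p):
    x,y,a,l=p;cs,sn=np.cos,np.sin
    L=lambda u,v,n:[.075-u*cs(l)+n*sn(l),v,.17+u*sn(l)+n*cs(l)]
    B=np.array([L(0,.063,.008),L(0,-.063,.008),L(.15,.063,.008),L(.15,-.063,.008),
      [-.075,.063,.17],[-.075,-.063,.17],[-.075,.063,0],[-.075,-.063,0]])
    R=np.array([[cs(a),-sn(a),0],[sn(a),cs(a),0],[0,0,1]]);return B@R.T+[x,y,0]
E
python3 - <<'E'
from h import *
o={"top":[(0,135,55),(1,402,90),(2,47,192),(3,350,225),(4,87,392),(5,357,425),(7,392,465)],
"scene":[(2,30,187),(3,268,45),(4,160,372),(5,378,245),(6,212,430),(7,402,305)]}
off={"top":(200,115),"scene":(205,185)}
def res(p):
    e=[]
    for n in o:
        q=proj(n,pts(p))
        for i,u,v in o[n]: e+=list(q[i]-[(u+.5)/5-.5+off[n][0],(v+.5)/5-.5+off[n][1]])
    return np.array(e)
s=least_squares(res,[.7,.2,0,.7],loss="soft_l1");print(s.x,np.round(res(s.x).reshape(-1,2),1).tolist())
b={"top":(412.4,250.3),"scene":(402.3,181.5)}
f=lambda X:np.concatenate([proj(n,X)[0]-b[n] for n in b])
s2=least_squares(f,[.5,-.2,.2]);print(s2.x,f(s2.x))
s3=least_squares(lambda v:f([*v,.197]),[.5,-.2]);print(s3.x,s3.fun)
# rough other objects from top
for nm,u,v,z in[("jar",250,252,.09),("funnelTip",305,254,.1),("block",355,249,.04),("can",463,246,.11),("traycorner",213,221,.03),("greenFL",299,210,.178),("greenBL",293,138,.178)]:
    w=least_squares(lambda q:proj("top",[*q,z])[0]-[u,v],[.5,0]);print(nm,w.x)
E
```

```text
[ 0.64445374  0.24501181 -0.14386336  0.93973554] [[-0.9, -0.4], [0.5, -0.6], [-1.5, -0.4], [-0.2, 0.8], [-1.7, 0.4], [-0.2, 1.1], [-0.6, 0.0], [0.2, -0.0], [1.5, -2.1], [0.0, -0.4], [0.3, -3.3], [0.2, -0.2], [0.3, -0.0]]
[ 0.44713756 -0.11649873  0.17925607] [-0.1892911  -0.29252127  0.38694906  0.09577719]
[ 0.44607719 -0.1116619 ] [-0.91452187  0.18611685  0.6514043  -0.94407794]
jar [0.44844808 0.25122524]
funnelTip [0.44228384 0.12092447]
block [ 4.52671960e-01 -2.22875346e-04]
can [ 0.4541452  -0.25023007]
traycorner [0.52685765 0.35294806]
greenFL [0.53889295 0.13059674]
greenBL [0.7008991  0.14272531]
```

Both fits agree with the given sizes. The bin is at (0.644, 0.245) with yaw -0.144 (limit 0.157), and the lid is at about 0.94 rad. The cap is at (0.446, -0.113), the height is consistent, and the reach is fine. Next: close the fingers, go up and over, and press straight down 15 mm behind the lid's middle.

```bash
cat >> h.py <<'E'
BX,BY,YAW=.6445,.245,-.144
Q=[np.cos(YAW/2),np.sin(YAW/2),0,0]
def loc(x): return [BX+x*np.cos(YAW),BY+x*np.sin(YAW)]
E
python3 - <<'E'
from h import *
from rig import r
r.set_gripper(0.0)
p=r.get_state()["tool_pos"]
r.move_linear([p[0],p[1],.42],v=.2)
r.move_pose([*loc(.015),.42],Q)
s=r.get_state();print(s["time"],s["tool_pos"],s["contact_force"],s["finger_gap"])
c=r.capture("scene");cv2.imwrite("pics/s1.png",c["img"][:,:,::-1])
c=r.capture("top");cv2.imwrite("pics/t1.png",c["img"][:,:,::-1])
E
```

```text
5.3583 [0.65959613 0.24210669 0.42000778] [ 0.35288697 -0.51435536  0.05866251] -0.0003097561614491714
```

View pics/s1.png

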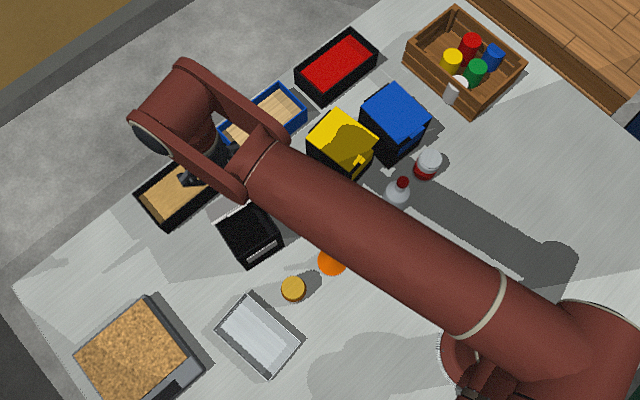

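The arm is over the white bin and everything stands as before; the closed fingers show near (187,180) and the bin at (250,235). Now pressing.

Run:
```python
from h import *
from rig import r
print(np.round(proj("scene",[.6596,.2421,.409]),0))
hit=r.move_linear([*loc(.015),.180],v=.07,stop_force=20)
s=r.get_state();print(hit,s["time"],s["tool_pos"],s["contact_force"])
if s["tool_pos"][2]<.21:
    h2=r.move_linear([*loc(.015),.180],v=.03,stop_force=10) if hit else r.move_linear([*loc(.015),.1735],v=.02,stop_force=12)
    r.pause(.4)
    s=r.get_state();print(h2,s["time"],s["tool_pos"],s["contact_force"])
c=r.capture("scene");cv2.imwrite("pics/s2.png",c["img"][:,:,::-1])
```

```text
[[220. 180.]]
True 8.475 [0.65919525 0.24290406 0.18904128] [-1.03209541 -1.20609817  3.78110012]
True 9.0833 [0.65935605 0.24294009 0.1890593 ] [-0.18430594 -0.11594826  5.34388011]
```

View pics/s2.png

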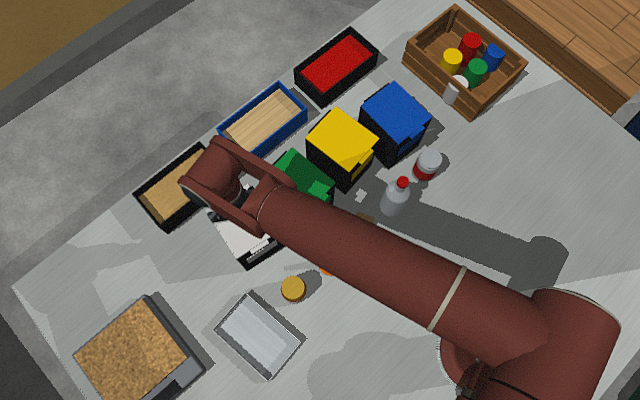

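The tips stopped at z = 0.178, exactly the height of a shut lid, and the lid shows white and flat at (240,240). Now up and over to the bottle.

Run:
```python
from h import *
from rig import r
r.move_linear([*loc(.015),.40],v=.2)
r.move_pose([.446,-.113,.40],[1,0,0,0])
r.move_linear([.446,-.113,.252],v=.12)
for n in("scene","top"):
    c=r.capture(n);cv2.imwrite(f"pics/{n}3.png",c["img"][:,:,::-1])
s=r.get_state();print(s["time"],s["tool_pos"],s["contact_force"])
```

```text
13.3583 [ 0.44645466 -0.11318106  0.25303911] [ 0.10058879  0.04479095 -0.53002548]
```

View pics/scene3.png

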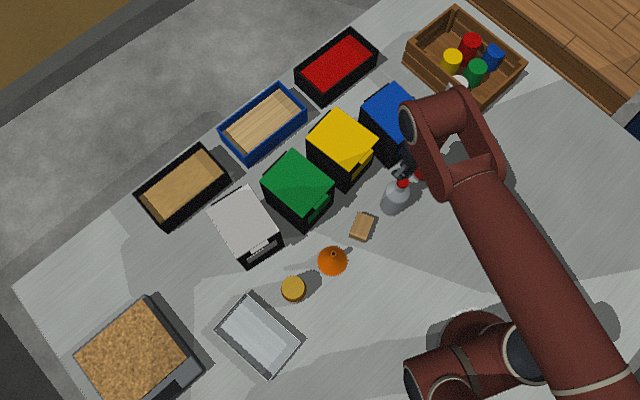

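View pics/top3.png

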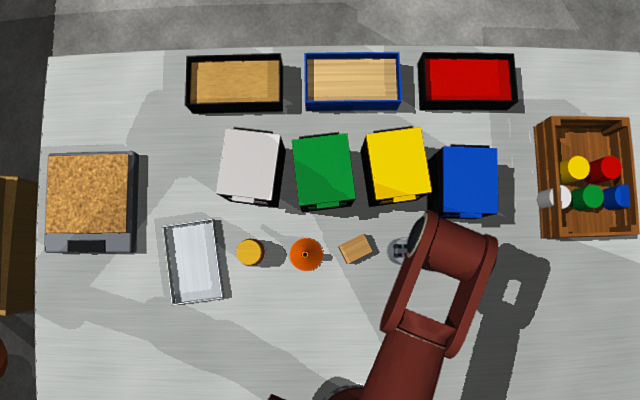

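The lid lies flat and shut, centred near (251,164) in top. The fingertips sit just above the red cap at (403,183) in scene, and the bottle hasn't moved. I'll hold here, then go back to the lid.

Run:
```python
from h import *
from rig import r
print(proj("top",[BX,BY,.178]))
r.pause(2.3)
r.move_linear([.446,-.113,.40],v=.2)
r.move_pose([*loc(0),.40],Q)
r.move_linear([*loc(0),.228],v=.12)
r.pause(2.3)
for n in("scene","top"):
    c=r.capture(n);cv2.imwrite(f"pics/{n}4.png",c["img"][:,:,::-1])
s=r.get_state();print(s["time"],s["tool_pos"],s["contact_force"])
```

```text
[[247.36218389 163.46990392]]
22.05 [0.64448416 0.24499395 0.22800747] [ 0.12813981 -0.59596111  0.71097881]
```

View pics/scene4.png

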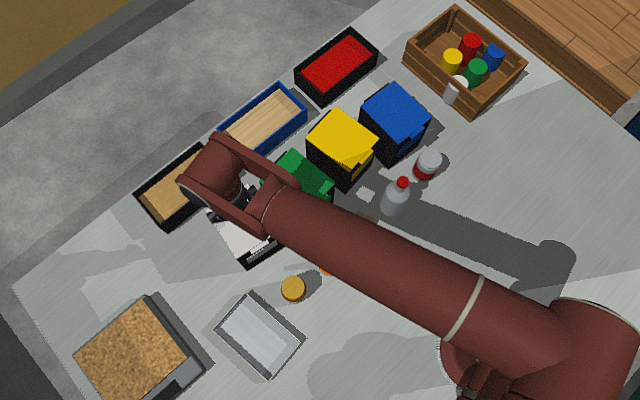

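View pics/top4.png

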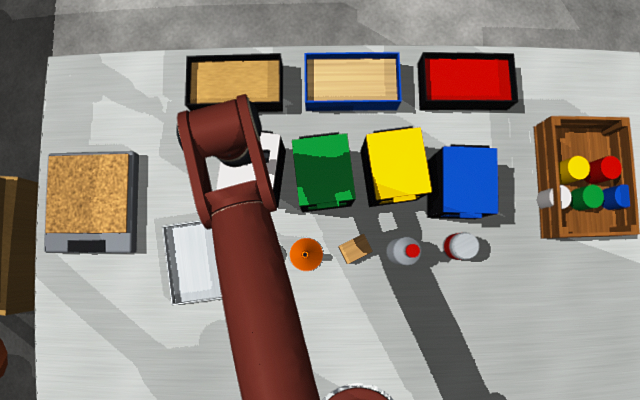

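The fingers are over the lid with no contact force. The bottle cap is still at (412,251), and the funnel, block and can are where they were. The predicted lid centre is about 4 px (8 mm) from the one I read by eye, well inside the 40 mm tolerance.

```bash
python3 -c "
from rig import r
r.close_job()"
```

```text
the job is handed in; nothing more can be done
```

I pressed the white lid shut with the closed fingertips and pointed at the bottle cap for over 2 s. I then pointed at the middle of the lid for over 2 s, and handed the job in at about 22 s with the arm still there.

**Lid:** the fingertips stopped at z = 0.178 m, the height of a shut lid. Both camera views then showed it lying flat.

**Final pose:** the grasp point is about 58 mm above the lid. The last force reading was under 1 N, the level of the sensor's drift in free air.

**Bottle and bystanders:** the cap was at the same pixel as at the start. The funnel, block and can looked unmoved in the last top view, and the jar and tray in the last scene view; I did not measure any of their positions again.

**Disagreements:**
- My fitted lid centre was about 8 mm from the one I read by eye in the top picture (tolerance 40 mm).
- The cap's triangulated height came out at 0.179 m instead of 0.200 m, so I used its known height instead. Its horizontal position changed by about 5 mm (tolerance 35 mm).
- The second press stopped at once on its force limit, as expected with the lid already on its stop.

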